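Unload the reagent droppers from the locked transport block

ROBOT

A 6-joint arm with a two-finger parallel gripper is mounted at the origin on a cart in front of the work surface, level with it; the furniture and walls round the work are solid. World frame = base frame: x ahead of the robot, y to its left, z up, the work surface at z = 0. Lengths are in mm, angles in rad, forces in N, time in s.
With the tool pointing down it reaches from about 275 to 750 mm from the base axis. Payload 10.2 kg.
Tool frame: the origin (TCP) lies midway between the tips of the shut fingers; the grasp point (between the pads) lies 19 mm behind it; z points along the fingers, y is the direction in which the jaws open and shut (so a half turn about z gives the same grasp; the last joint's range is limited). The gripper opens to 85 mm and grips with 20 to 120 N. Pads are 22 mm wide; open, the fingers measure 114 mm over their backs; the gripper's body (76 mm by 85 mm) begins 54 mm behind the grasp point. The pads swing forward as they close: fully open they stand 13 mm farther back than shut.
Start: joints at [-1.457, 0.313, 1.498, -0, 1.331, -0.223], TCP at [173.483, -495.514, 194.094] pointing down, gripper open.
Joint ranges: [-2.94, 2.94], [-0.97, 2.17], [0.19, 2.56], [-1.23, 4.37], [0.02, 3.11], [-2.88, 2.88]. Speed limits (rad/s): [2.39, 2.39, 3.01, 3.14, 3.14, 3.14].

INTERFACE

Orientations are given as a unit quaternion [w, x, y, z].
In Python, from rig import sense, capture, finish_job, search_frame, trace gives the robot as it stands.
- The arm moves only by the tool arm_command, never from a script. Its argument "steps" is one flat list of numbers, 5 for each row, row after row: the shift along the world's x, y, z in units of 50 mm (1.0 is 50 mm), then the turn about the world's z in units of 5 degrees (1.0 is 5 degrees), then the opening in per cent of the stroke, from 0 (shut) to 100 (fully open). In form: [dx, dy, dz, twist, fingers, dx, dy, dz, twist, fingers, ...]. A call has 1 to 5 rows; each row shifts and turns the commanded pose from where the row before left it; what a row does not reach is not made up. A row lasts 1/8 s, in which the tool goes at most 62.5 mm and 10.7 degrees, less where a joint would pass 70% of its speed; a pose out of reach is approached as far as the arm can. A call is refused whole if a number of a shift passes 1 or a number of a turn 1, either way. A call with a gripper value outside its range is refused whole. The fingers move at their own pace and stop on an object; "grip_force" is the grip in N (left out, the last holds). Time passes only in rows, so rows that do not move let the fingers close. It gives the time, the measured TCP pose, the force and the opening at its end, in the units of the state.
- sense(): the state, without advancing time (a new reading comes with each control period).
- capture(name): name is "scene" or "top" or "wrist"; returns a dict with "frame" (480x640x3 uint8, blue, green, red), "fov_y" (degrees; the focal length in pixels is half the picture's height over the tangent of half this angle, whatever the lens; pixels are square), "cx", "cy" (the principal point, pixels), "k1" (the pictures are not rectified: a ray, as slopes to the right and down, at radius r is drawn at 1 + k1 r^2 times it, then the intrinsics apply), "extrinsics" (4x4, takes a point from world to camera coordinates). Camera axes: x right, y down, z forward; pixel columns grow to the right and rows downward; lengths in mm; the calibration is good to about 2 mm. A picture is of the moment at which its call begins. There is no depth.
- finish_job(): hands the job in, once; it reports no verdict.
Trained networks look in a picture, given as the dict that the camera call returned (one of the last four; its "shot" number tells which), for a name from the list of things; names that differ only in an ending like _2 or _b are one class to them, and where a whole thing is asked for, a point or a joint stands for the part that bears it (a point fixed in the world has none). Each returns a list of dicts, best first, with "score" (0 to 1); they miss things now and then, are a little off and sometimes report something else, mostly with a low value. They report only what shows in the picture. A call takes as long as a camera call.
- search_frame(picture, target): "point" ([x, y, z] in mm, in world coordinates, good to about 4 mm: the middle of the surface that is visible of it).
- trace(picture, target): "mask" (480x640 bool, what is visible of it).
The state is a dict: "time_s": time; "joints": joint angles; "dq": joint speeds; "tau": joint torques, N m; "eef_pos": TCP position; "ee_rot": TCP orientation; "force": force on the tool from outside, world axes, zero at the start; "wrist_torque": the same for the moment, N m; "grip_width": opening from 0.0 (shut) to 1.0 (fully open).
Only numpy, scipy, OpenCV 4.12 (cv2) and the standard library are available. Lean on these libraries where they do the work, as an engineer would, in place of code of your own. Each camera call takes 0.05 s, during which the arm holds its last target. There are 200 camera calls.

TASK

Unlock the grey transport block by sliding its orange plate until the pointers are on the green lines, then lift every dropper bottle straight up out of its pocket by the rubber bulb and stand them all upright in the blue caddy, one to a compartment. When the block is empty, slide the plate fully back home to the red lines. Leave the other things on the desk where they are.

Things in the scene. Friction and masses are not known exactly. Their poses are not given: they have to be found in the camera images.
- rack: Grey fixed transport block, 118 x 258 mm, 83 mm high. Origin on the desk under the centre of its 6 pockets; y along its length (-151 to +107 mm), z up. Pockets 35 mm square at x = -26, +26, y = -64, 0, +64 mm; floor at z = 7, open at the top. Guide rails on its long edges (to z = 89) carry red lines at y = -131 and green lines at y = -99 mm.
- plate (a joint): Orange 3 mm locking plate on the block (top at z = 87.5 mm); slides along the block's y, 0 to 0.046 m, stops at both ends. 0 = home, locked, pointers on red. 0.032 = open, pointers on green: windows stand over the pockets, bottles pass with 5 mm to spare either way in y; farther on it blocks them again. Needs 2 to 3 N, stays where left. Else it overlaps the caps; bulbs stick up through its slots.
- plate_grip (a point): Middle of the black upright grip on the plate's -y end: 36 mm along the block's x, 14 mm along y, 27 mm high (z = 88 to 114 mm above the desk). It moves with the plate; the point is at z = 102.5 mm.
- caddy: Loose blue bottle caddy, 104 x 154 mm (168 over the two end lips), 42 mm high, 0.7 to 1.2 kg. Origin at the centre of its underside, y along its length, z up. Six open compartments, each 46 x 46 mm, centred at x = -25, +25 and y = -50, 0, +50 mm; walls and floor 4 mm thick.
- bottle0: Brown dropper bottle, 50 g, 96 mm high; may be absent. Starts upright in the block's pocket at x = -26, y = -64 mm. Origin at the centre of its underside, z along the bottle. Body 33 mm wide up to z = 61; black cap 24 mm wide, 61 to 76; black bulb 12 mm wide, 76 to 96 mm. In the pocket (1 mm free all round) only the bulb stands out, 15 mm above the plate.
- bottle1: Brown dropper bottle, 50 g, 96 mm high; may be absent. Starts upright in the block's pocket at x = -26, y = 0 mm. Origin at the centre of its underside, z along the bottle. Body 33 mm wide up to z = 61; black cap 24 mm wide, 61 to 76; black bulb 12 mm wide, 76 to 96 mm. In the pocket (1 mm free all round) only the bulb stands out, 15 mm above the plate.
- bottle2: Brown dropper bottle, 50 g, 96 mm high; may be absent. Starts upright in the block's pocket at x = -26, y = 64 mm. Origin at the centre of its underside, z along the bottle. Body 33 mm wide up to z = 61; black cap 24 mm wide, 61 to 76; black bulb 12 mm wide, 76 to 96 mm. In the pocket (1 mm free all round) only the bulb stands out, 15 mm above the plate.
- bottle3: Brown dropper bottle, 50 g, 96 mm high; may be absent. Starts upright in the block's pocket at x = 26, y = -64 mm. Origin at the centre of its underside, z along the bottle. Body 33 mm wide up to z = 61; black cap 24 mm wide, 61 to 76; black bulb 12 mm wide, 76 to 96 mm. In the pocket (1 mm free all round) only the bulb stands out, 15 mm above the plate.
- bottle4: Brown dropper bottle, 50 g, 96 mm high; may be absent. Starts upright in the block's pocket at x = 26, y = 0 mm. Origin at the centre of its underside, z along the bottle. Body 33 mm wide up to z = 61; black cap 24 mm wide, 61 to 76; black bulb 12 mm wide, 76 to 96 mm. In the pocket (1 mm free all round) only the bulb stands out, 15 mm above the plate.
- bottle5: Brown dropper bottle, 50 g, 96 mm high; may be absent. Starts upright in the block's pocket at x = 26, y = 64 mm. Origin at the centre of its underside, z along the bottle. Body 33 mm wide up to z = 61; black cap 24 mm wide, 61 to 76; black bulb 12 mm wide, 76 to 96 mm. In the pocket (1 mm free all round) only the bulb stands out, 15 mm above the plate.
- timer: White bench timer with a red knob, 62 x 62 x 39 mm; a loose bystander. Origin at the centre of its underside.
- pink_cassettes: Banded bundle of pink tissue cassettes, 42 x 35 x 32 mm; a loose bystander. Origin at the centre of its underside.
- white_cassettes: Banded stack of white tissue cassettes, 33 x 45 x 34 mm; a loose bystander. Origin at the centre of its underside.
- dye_bottle: Small amber bottle with white cap, 27 mm in diameter, 61 mm high; a loose bystander. Origin at the centre of its underside.
- tape: Roll of tape lying flat, 53 mm in diameter, 18 mm high; a loose bystander. Origin at the centre of its underside.

How it is judged (in metres and radians):
On the way, in this order (a step that is already met when the one before it is completed fails the run):
1. the locking plate stands open, within 5 mm of the green lines (value of joint plate between 0.027 and 0.037 m), for 0.2 s.
2. every bottle present stands upright on the caddy's floor, released (x of bottle0 in the frame of caddy between -0.044 and 0.044 m and y of bottle0 in the frame of caddy between -0.069 and 0.069 m and z of each of bottle0, bottle1, bottle2, bottle3, bottle4, bottle5 in the frame of caddy below 0.01 m and angle between each of bottle0, bottle1, bottle2, bottle3, bottle4, bottle5's own z axis and vertical below 0.12 rad and linear speed of each of bottle0, bottle1, bottle2, bottle3, bottle4, bottle5 below 0.03 m/s and contact force between each of bottle0, bottle1, bottle2, bottle3, bottle4, bottle5 and the fingers below 0.05 N and x of bottle1 in the frame of caddy between -0.044 and 0.044 m and y of bottle1 in the frame of caddy between -0.069 and 0.069 m and x of bottle2 in the frame of caddy between -0.044 and 0.044 m and y of bottle2 in the frame of caddy between -0.069 and 0.069 m and x of bottle3 in the frame of caddy between -0.044 and 0.044 m and y of bottle3 in the frame of caddy between -0.069 and 0.069 m and x of bottle4 in the frame of caddy between -0.044 and 0.044 m and y of bottle4 in the frame of caddy between -0.069 and 0.069 m and x of bottle5 in the frame of caddy between -0.044 and 0.044 m and y of bottle5 in the frame of caddy between -0.069 and 0.069 m), for 0.2 s.
3. the locking plate is fully home again (value of joint plate below 0.005 m), for 0.2 s.
At the end, for the whole second after the job is handed in: Every bottle present stands in the caddy on its floor (origin less than 10 mm above the caddy's underside, within 44 mm of its centre in x and 69 mm in y, tilted less than 0.12 rad), at rest and released, and the plate is within 5 mm of its home stop (all of step 2 and value of joint plate below 0.005 m); the robot touches nothing.
It fails at once if one of the bystanders (timer, cassette bundles, dye bottle, tape) is moved more than 30 mm (distance of any of timer, pink_cassettes, white_cassettes, dye_bottle, tape from where it was at the start of the episode above 0.03 m).
Of bottle0, bottle1, bottle2, bottle3, bottle4, bottle5 only 4 to 6 are there at a start; the rules pass over those that are not, and their reading is None.
At some moment in a run one of caddy may be knocked a few centimetres aside while the robot is not near it.
It also fails if it takes over 210 s, if anything falls off the work surface, if the arm or the gripper's body presses on something with over 40 N, if the wrist force passes 120 N, or if a joint passes its speed limit or range.

## Working session

There is one attempt and no reset: what is moved stays moved. The work goes in short steps, Python scripts to look and compute and a tool call to move; the robot and the scene stay as the last step left them, time stands still between calls to the robot, and variables do not carry over. Pictures are saved under pics/ and viewed, on a budget of 14 in all, crops included, one or two more only if the job needs it, and the job is handed in when it is done.

Besides the shell and the picture viewer there is one more tool, called after ">>>" by a JSON object that holds its "fn" and its "kwargs", one argument or row to a line. arm_command: Moves the arm, as the interface text tells. Its arguments: {"type":"object","properties":{"steps":{"type":"array"},"grip_force":{"type":"number"}},"required":["steps"]}

```bash
ls; mkdir -p pics; cat > h.py <<'E'
import numpy as np, cv2
from rig import sense, capture, finish_job, search_frame, trace
def K(p):
    f=240/np.tan(np.radians(p['fov_y'])/2); return f
def proj(p,X):
    X=np.atleast_2d(X).astype(float); E=np.array(p['extrinsics'])
    c=X@E[:3,:3].T+E[:3,3]; s=c[:,:2]/c[:,2:]; r2=(s**2).sum(1,keepdims=True)
    s=s*(1+p['k1']*r2); return s*K(p)+[p['cx'],p['cy']]
def unproj(p,uv,z):
    uv=np.atleast_2d(uv).astype(float); d=(uv-[p['cx'],p['cy']])/K(p); s=d.copy()
    for _ in range(20): s=d/(1+p['k1']*(s**2).sum(1,keepdims=True))
    E=np.array(p['extrinsics']); R=E[:3,:3]; o=-R.T@E[:3,3]
    w=np.c_[s,np.ones(len(s))]@R
    return o+w*((z-o[2])/w[:,2:])
def fr(o,yaw,pts):
    c,s=np.cos(yaw),np.sin(yaw); pts=np.atleast_2d(pts).astype(float)
    return np.c_[o[0]+c*pts[:,0]-s*pts[:,1],o[1]+s*pts[:,0]+c*pts[:,1],pts[:,2]]
E
python3 - <<'E'
from h import *
print(sense())
for n in ['top','scene']:
    p=capture(n); cv2.imwrite(f'pics/{n}0.png',p['frame'])
    print(n,p['fov_y'],p['k1'],np.round(p['extrinsics'],2).tolist())
    for t in ['rack','plate','plate_grip','caddy','bottle0','timer','pink_cassettes','white_cassettes','dye_bottle','tape']:
        print(t,[(np.round(d['point']).tolist(),round(d['score'],2)) for d in search_frame(p,t)][:7])
E
```

```text
pics
{'time_s': 0.0, 'joints': array([-1.45736743e+00,  3.13475902e-01,  1.49848166e+00, -2.02123405e-05,
        1.33098934e+00, -2.23407441e-01]), 'dq': array([ 9.56155472e-05, -2.23466885e-05, -5.25628890e-04, -1.26395552e-03,
        8.83883318e-04,  6.35750695e-04]), 'tau': array([ 1.15011466e-03, -4.12270117e+01, -2.59739023e+01, -1.26721047e-04,
        4.15276852e-03, -1.14782492e-05]), 'eef_pos': array([ 173.45603867, -495.17796593,  193.50507612]), 'ee_rot': array([-6.76643010e-04,  9.85850522e-01,  1.67625444e-01,  2.74154540e-05]), 'force': array([ 0.27653396,  0.77107659, -0.94589851]), 'wrist_torque': array([-0.05004601,  0.0136166 ,  0.06343373]), 'grip_width': 1.0042604399147794}
top 42.25128692867249 -0.033350118647981306 [[0.01, -1.0, -0.01, -82.96], [-0.99, -0.01, -0.13, 573.02], [0.13, 0.01, -0.99, 1341.5], [0.0, 0.0, 0.0, 1.0]]
rack [([530.0, -156.0, 88.0], 0.78)]
plate [([540.0, -156.0, 88.0], 0.71)]
plate_grip [([539.0, -153.0, 80.0], 0.79), ([558.0, -194.0, 76.0], 0.5)]
caddy [([493.0, 247.0, 2.0], 0.78), ([533.0, -157.0, 87.0], 0.24)]
bottle0 [([556.0, -192.0
[... 152 characters left out ...]
.54)]
white_cassettes [([404.0, 57.0, 30.0], 0.61)]
dye_bottle []
tape [([498.0, -392.0, 18.0], 0.81)]
scene 47.33386214348915 -0.03857307241850732 [[0.86, -0.52, -0.01, -514.26], [-0.26, -0.41, -0.88, 176.64], [0.45, 0.75, -0.48, 1207.82], [0.0, 0.0, 0.0, 1.0]]
rack [([512.0, -213.0, 81.0], 0.75)]
plate [([534.0, -192.0, 87.0], 0.91)]
plate_grip [([534.0, -194.0, 90.0], 0.79), ([511.0, -215.0, 81.0], 0.32)]
caddy [([534.0, 162.0, 26.0], 0.56)]
bottle0 [([558.0, -200.0, 85.0], 0.49)]
timer [([715.0, -1.0, 22.0], 0.87)]
pink_cassettes [([713.0, 139.0, 24.0], 0.53)]
white_cassettes []
dye_bottle [([738.0, -106.0, 33.0], 0.65), ([718.0, -3.0, 24.0], 0.39), ([534.0, -196.0, 92.0], 0.33)]
tape []
```

View pics/top0.png

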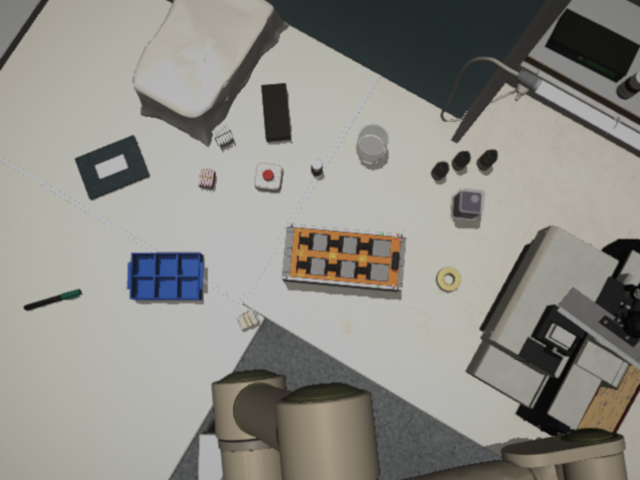

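View pics/scene0.png

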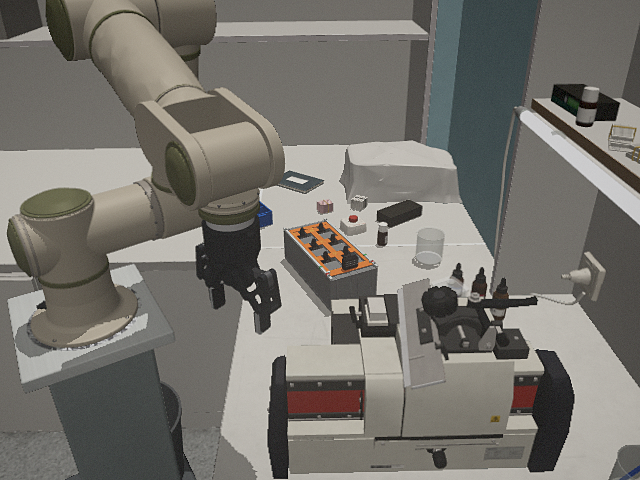

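The top view shows the rack at about (345,260) px, with its grip on the right (-y) end. The caddy is at about (167,276) and white cassettes at (247,320). Next I fit the poses to the masks.

```bash
cat >> h.py <<'E'
from scipy.optimize import minimize
def fitmask(p,mask,corners,x0,box=None):
    """fit (x,y,yaw) of a convex solid (corner points) to a mask by IoU of hulls"""
    cs,_=cv2.findContours(mask.astype(np.uint8),0,2); c=max(cs,key=cv2.contourArea)
    S=4
    def draw(q):
        im=np.zeros((480*S,640*S),np.uint8); cv2.fillConvexPoly(im,cv2.convexHull((q*S).astype(np.int32)),1); return im
    m=draw(c.reshape(-1,2).astype(float)).astype(bool)
    def cost(v):
        h=draw(proj(p,fr(v[:2],v[2],corners))).astype(bool); return 1-(h&m).sum()/(h|m).sum()
    best=min((minimize(cost,[x0[0],x0[1],x0[2]+d],method='Nelder-Mead',options=dict(initial_simplex=[[x0[0]+a,x0[1]+b,x0[2]+d+e] for a,b,e in [(0,0,0),(15,0,0),(0,15,0),(0,0,.12)]],xatol=.1,fatol=1e-5)) for d in (-.15,0,.15)),key=lambda r:r.fun)
    return best.x,best.fun
def boxc(xs,ys,zs): return np.array([[x,y,z] for x in xs for y in ys for z in zs])
RACK=boxc((-59,59),(-151,107),(0,86)); CADDY=np.r_[boxc((-52,52),(-77,77),(0,42)),boxc((-20,20),(-84,84),(38,42))]
E
python3 - <<'E'
from h import *
p=capture('top')
m=trace(p,'rack')[0]['mask']; print(m.sum(),fitmask(p,m,RACK,(530,-156,0.05)))
m2=trace(p,'caddy')[0]['mask']; print(m2.sum(),fitmask(p,m2,CADDY,(493,247,0)))
for n in ['plate','bottle0']:
  for d in trace(p,n): print(n,d['score'],d['mask'].sum(),np.argwhere(d['mask']).mean(0)[::-1])
w=capture('wrist'); print(w['fov_y'],np.round(w['extrinsics'],2).tolist())
E=np.array(w['extrinsics']);print('cam',-E[:3,:3].T@E[:3,3])
E
```

```text
Traceback (most recent call last):
IndexError: list index out of range
```

```bash
python3 - <<'E'
from h import *
for k in range(2):
  p=capture('top')
  for n,C,x in (('rack',RACK,(530,-156,0.05)),('caddy',CADDY,(493,247,0))):
    for d in trace(p,n)[:1]: print(n,d['score'],d['mask'].sum(),fitmask(p,d['mask'],C,x))
for d in trace(p,'bottle0'): print(d['score'],d['mask'].sum(),np.argwhere(d['mask']).mean(0)[::-1])
w=capture('wrist'); print(w['fov_y'],np.round(w['extrinsics'],2).tolist())
E=np.array(w['extrinsics']);print('cam',-E[:3,:3].T@E[:3,3])
E
```

```text
rack 0.9 6552 (array([ 5.38506372e+02, -1.35096420e+02, -7.84333881e-02]), np.float64(0.032478956809714354))
caddy 0.56 3503 (array([ 4.95926454e+02,  2.37353056e+02, -9.80596093e-03]), np.float64(0.0444652550162149))
rack 0.87 6500 (array([ 5.38847656e+02, -1.34645489e+02, -8.06518423e-02]), np.float64(0.03131323613345094))
caddy 0.58 3479 (array([4.95706145e+02, 2.36651786e+02, 3.62988888e-04]), np.float64(0.04999826575561028))
0.62 123 [306.18699187 242.18699187]
0.6 140 [361.         271.45714286]
0.57 740 [268.74864865 178.12027027]
0.5 142 [333.77464789 244.94366197]
0.44 146 [303.57534247 266.23287671]
0.42 136 [362.69117647 247.56617647]
58.698505605973594 [[0.33, -0.94, -0.0, -525.9], [-0.9, -0.32, 0.28, -37.63], [-0.27, -0.09, -0.96, 378.15], [0.0, 0.0, 0.0, 1.0]]
cam [ 241.58945649 -472.68823946  373.06846645]
```

>>> {"fn": "arm_command", "kwargs": {
  "steps": [0.73,0.676,0,-0.48,100,0.73,0.676,0,-0.48,100,0.73,0.676,0,-0.48,100,0.73,0.676,0,-0.48,100,0.73,0.676,0,-0.48,100]
}}

```text
time_s: 2.22
eef_pos: [357.0, -325.3, 194.2]
ee_rot: [0.0, 0.998, 0.063, 0.0]
force: [0.2, -0.9, -0.9]
grip_width: 1.003
```

>>> {"fn": "arm_command", "kwargs": {
  "steps": [0.73,0.676,0,-0.48,100,0.73,0.676,0,-0.48,100,0.73,0.676,0,-0.48,100,0.73,0.676,0,-0.48,100,0.73,0.676,0,-0.48,100]
}}

```text
time_s: 2.85
eef_pos: [539.6, -156.2, 194.2]
ee_rot: [0.0, 0.999, -0.042, 0.0]
force: [0.4, -2.1, -0.1]
grip_width: 1.003
```

>>> {"fn": "arm_command", "kwargs": {
  "steps": [0,0,0,0,100,0,0,0,0,100]
}}

```text
time_s: 3.1
eef_pos: [538.1, -157.8, 194.0]
ee_rot: [0.0, 0.999, -0.041, -0.0]
force: [-0.2, -0.1, -0.3]
grip_width: 0.999
```

```bash
python3 - <<'E'
from h import *
s=sense();print(s['eef_pos'],s['ee_rot'],s['joints'])
w=capture('wrist'); cv2.imwrite('pics/w1.png',w['frame']); np.save('w1.npy',w,allow_pickle=True)
for n in ['bottle0','plate_grip','rack']:
  for d in trace(w,n): print(n,d['score'],d['mask'].sum(),np.argwhere(d['mask']).mean(0)[::-1])
E
```

```text
[ 538.13926453 -157.81150559  193.95405302] [ 5.58257047e-05  9.99165234e-01 -4.08507044e-02 -2.25876191e-04] [-4.93995193e-01  3.92532233e-01  1.38657976e+00 -3.04719104e-04
  1.36283795e+00  1.15858825e+00]
bottle0 0.85 1078 [374.00834879 183.86085343]
bottle0 0.74 911 [292.39407245 253.69923161]
bottle0 0.69 968 [372.11983471 254.82747934]
bottle0 0.69 1217 [202.92522597 183.54971241]
bottle0 0.64 959 [207.24400417 254.96558916]
plate_grip 0.66 23943 [327.37042142 219.32869732]
plate_grip 0.59 1225 [202.80408163 183.27265306]
plate_grip 0.22 444 [  4.65540541 302.98198198]
rack 0.89 55374 [322.52127352 217.15023296]
```

View pics/w1.png

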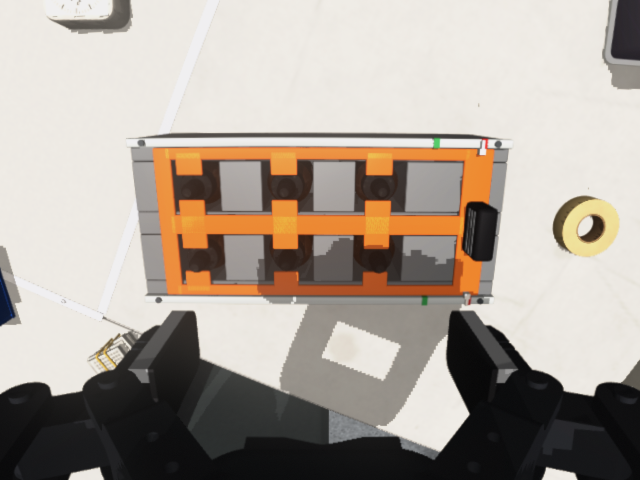

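The wrist view shows six bulbs at about (200,185), (287,185), (378,184), (205,257), (288,255) and (375,255). The black grip is at (481,232) with the pointers on red. Green marks are at (437,143) and (424,300).

```bash
python3 - <<'E'
from h import *
from scipy.optimize import least_squares
w=np.load('w1.npy',allow_pickle=True).item(); im=w['frame']
hsv=cv2.cvtColor(im,cv2.COLOR_BGR2HSV)
def blobs(lo,hi,a=8):
    m=cv2.inRange(hsv,lo,hi); n,l,s,c=cv2.connectedComponentsWithStats(m); return [(np.round(c[i],1).tolist(),int(s[i,4])) for i in range(1,n) if s[i,4]>=a]
print('green',blobs((50,120,60),(80,255,255))); print('red',blobs((0,170,90),(4,255,255)),blobs((174,170,90),(180,255,255)))
g=cv2.cvtColor(im,cv2.COLOR_BGR2GRAY)
P=np.array([[131,138],[511,140],[147,302],[493,304],[437,143.5],[424,300]],float)
L=np.array([[59,107,89],[59,-151,89],[-59,107,89],[-59,-151,89],[55.5,-99,89],[-55.5,-99,89]],float)
r=least_squares(lambda v:(proj(w,fr(v[:2],v[2],L))-P).ravel(),[538,-135,-.08],loss='soft_l1')
print(r.x,np.round(r.fun.reshape(-1,2),1).tolist())
B=[[x,y,103] for x in(-26,26) for y in(-64,0,64)]
print(np.round(proj(w,fr(r.x[:2],r.x[2],B)),0).tolist())
print('lines',np.round(proj(w,fr(r.x[:2],r.x[2],[[55.5,-131,89],[-55.5,-131,89]]))))
print('tcp px',proj(w,sense()['eef_pos']))
G=[481,232]; q=unproj(w,[[481,205],[496,205],[470,207]],114)[:,:2]-r.x[:2]; c,s=np.cos(r.x[2]),np.sin(r.x[2]); print('grip local',q@np.array([[c,-s],[s,c]]))
cv2.imwrite('pics/w1c.png',cv2.resize(im[125:315,125:520],None,fx=2,fy=2,interpolation=2))
E
```

```text
green [([436.1, 142.5], 48), ([424.4, 300.0], 34)]
red [([485.5, 142.3], 13)] []
[ 5.38228014e+02 -1.34469972e+02 -8.65968826e-02] [[-6.9, 0.0], [3.8, 0.1], [-3.3, 0.1], [1.0, -0.1], [-0.2, 0.6], [0.6, -0.3]]
[[381.0, 268.0], [286.0, 268.0], [192.0, 267.0], [385.0, 192.0], [285.0, 191.0], [185.0, 191.0]]
lines [[485. 145.]
 [468. 300.]]
tcp px [[321.37931328 280.64498708]]
grip local [[  20.27070827 -123.17171269]
 [  20.36868685 -132.74914095]
 [  18.92969638 -116.31209451]]
```

View pics/w1c.png

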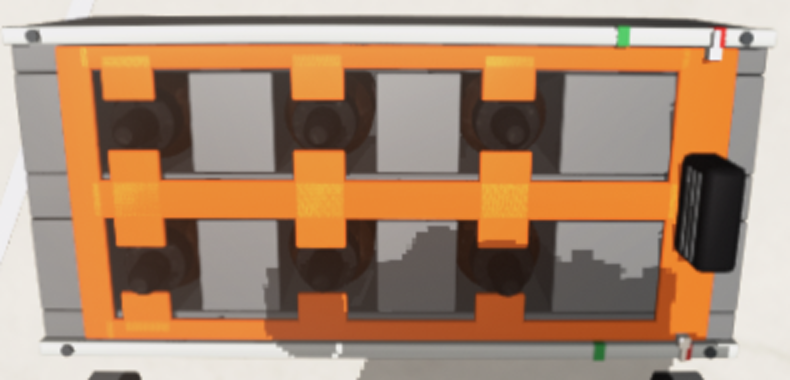

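>>> {"fn": "arm_command", "kwargs": {
  "steps": [-0.11,-1,0,-0.06,47,-0.11,-1,0,0,47,0,-0.04,-0.5,0,47,0,0,-0.4,0,47,0,0,0,0,47],
  "grip_force": 25
}}

```text
time_s: 3.92
eef_pos: [526.5, -259.7, 148.1]
ee_rot: [-0.001, 0.999, -0.044, -0.001]
force: [-0.4, 0.8, 0.1]
grip_width: 0.473
```

```bash
python3 - <<'E'
from h import *
s=sense();print(s['eef_pos'],s['ee_rot'],s['grip_width'])
w=capture('wrist'); cv2.imwrite('pics/w2.png',w['frame'])
v=[538.2,-134.5,-.0866]
print(proj(w,s['eef_pos']),proj(w,fr(v[:2],v[2],[[0,-126,114],[18,-119,114],[-18,-133,114],[26,-64,103],[-26,-64,103],[55.5,-99,89],[-55.5,-99,89]])))
E
```

```text
[ 526.50466484 -259.69732362  148.06264412] [-7.59772146e-04  9.99022729e-01 -4.41793267e-02 -1.09398679e-03] 0.4727361196485449
[[320.15497701 280.1588599 ]] [[321.09476067 254.23830964]
 [307.4085758  221.04840633]
 [334.16020451 285.90596325]
 [205.58546901 201.72105039]
 [212.847981   291.16346388]
 [271.80452645 143.48129613]
 [278.05456085 325.95920002]]
```

View pics/w2.png

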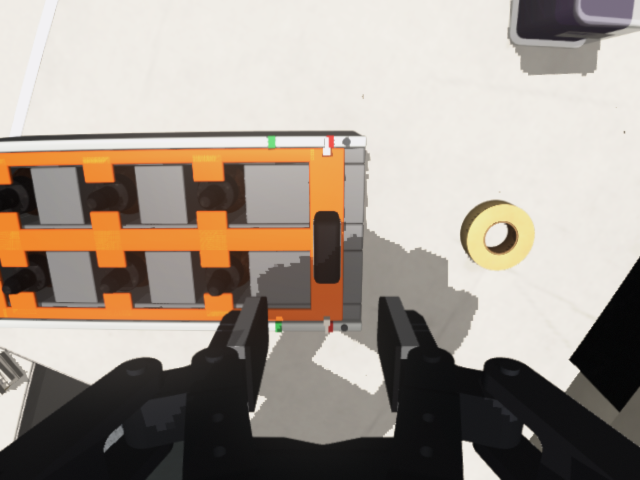

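The grip's top is at (328,248) px and the predicted position was (321,254), so the grip is about 3.5 mm farther along -y. The green marks at (271,143) and (278,326) agree with the fit.

>>> {"fn": "arm_command", "kwargs": {
  "steps": [0.04,-0.07,-0.4,0,47,0,0,-0.4,0,47,0,0,-0.32,0,47,0,0,0,0,47,0,0,0,0,10]
}}

```text
time_s: 4.6
eef_pos: [529.9, -263.3, 94.2]
ee_rot: [0.001, 0.999, -0.044, 0.001]
force: [-0.3, 0.0, 0.5]
grip_width: 0.271
```

>>> {"fn": "arm_command", "kwargs": {
  "steps": [0,0,0,0,5,0,0,0,0,5,0,0,0,0,5]
}}

```text
time_s: 4.97
eef_pos: [529.6, -263.1, 93.3]
ee_rot: [0.0, 0.999, -0.044, 0.0]
force: [-0.1, -0.1, 0.7]
grip_width: 0.052
```

The opening of 5% is less than the grip's 14 mm, so I take a look.

```bash
python3 - <<'E'
from h import *
w=capture('wrist'); cv2.imwrite('pics/w3.png',w['frame'])
w=capture('scene'); cv2.imwrite('pics/s3.png',cv2.resize(w['frame'][180:320,220:420],None,fx=3,fy=3))
E
```

```text
(no output)
```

View pics/w3.png

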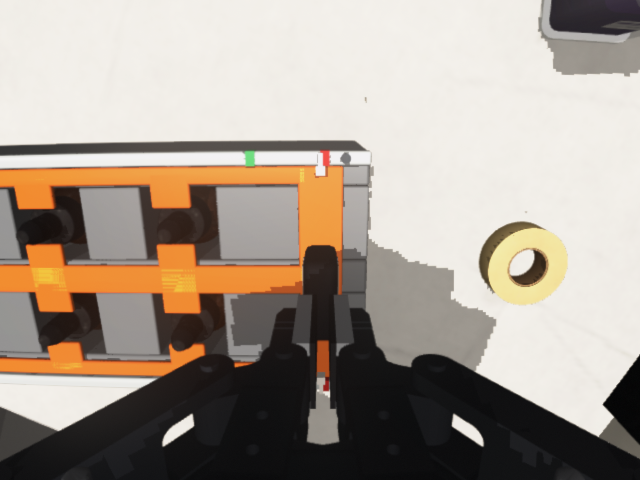

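View pics/s3.png

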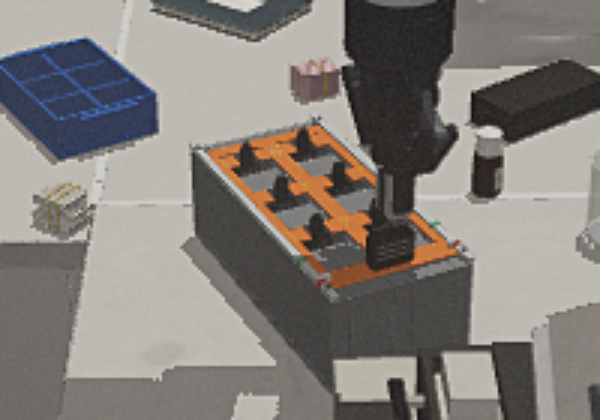

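```bash
python3 - <<'E'
from h import *
s=sense(); w=capture('scene'); v=[538.2,-134.5,-.0866]
print(s['eef_pos'],s['grip_width'],s['joints'])
f=lambda q:np.round((proj(w,q)-[220,180])*3).tolist()
print('tcp',f(s['eef_pos']),f(s['eef_pos']+[0,0,20]),'grip',f(fr(v[:2],v[2],[[0,-129,88],[0,-129,114],[18,-129,114],[-18,-129,114]])))
print('railcorners',f(fr(v[:2],v[2],[[-59,-151,89],[59,-151,89],[59,107,89],[-59,107,89]])))
w=capture('wrist'); print(proj(w,fr(v[:2],v[2],[[0,-129,88],[18,-129,114],[-18,-129,114],[55.5,-99,89]])),proj(w,s['eef_pos']))
E
```

```text
[ 529.48964899 -263.04279724   93.16576288] 0.05167958770081808 [-6.59075130e-01  5.47639026e-01  1.42211086e+00  4.39676495e-06
  1.17177676e+00  9.99044430e-01]
tcp [[394.0, 253.0]] [[394.0, 230.0]] grip [[391.0, 260.0], [392.0, 230.0], [413.0, 224.0], [370.0, 235.0]]
railcorners [[333.0, 294.0], [476.0, 254.0], [317.0, 111.0], [191.0, 140.0]]
[[320.63424239 280.90991886]
 [320.28342537 263.27553649]
 [320.42035341 344.24062539]
 [250.0463131  160.34050815]] [[320.16473698 280.19878471]]
```

>>> {"fn": "arm_command", "kwargs": {
  "steps": [0,0,0,0,0,0,0,0,0,0,0,0,0,0,0]
}}

```text
time_s: 5.55
eef_pos: [529.5, -263.0, 93.1]
ee_rot: [-0.0, 0.999, -0.044, -0.0]
force: [0.2, -0.1, -0.6]
grip_width: -0.003
```

```bash
python3 - <<'E'
from h import *
w=capture('wrist'); cv2.imwrite('pics/w4.png',cv2.resize(w['frame'][230:420,200:450],None,fx=3,fy=3,interpolation=2))
E
```

```text
(no output)
```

View pics/w4.png

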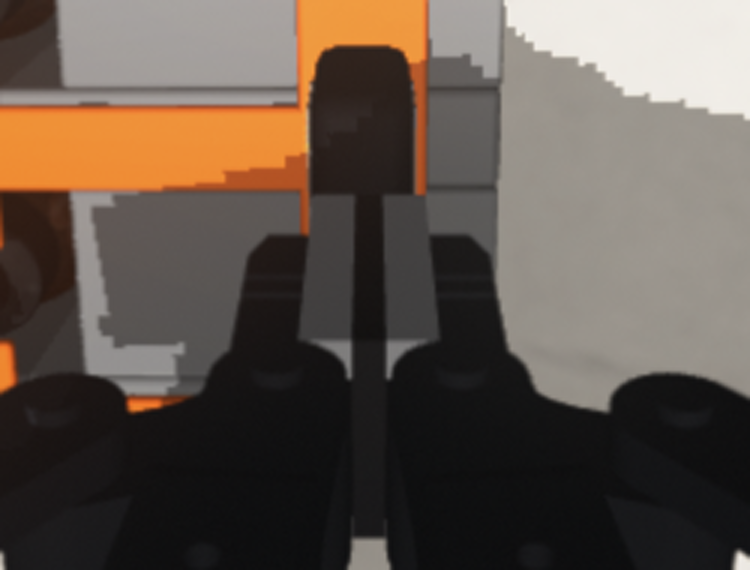

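```bash
python3 - <<'E'
from h import *
w=capture('scene'); t=np.array([173.5,-495.3,193.5]); ty=np.array([.33,-.944,0])
for dz in (0,13,32,51): print(dz,proj(w,[t+[0,0,dz],t+[0,0,dz]+42*ty,t+[0,0,dz]-42*ty]).round().tolist())
w=capture('wrist'); s=sense(); R=np.array([[1,0,0]]); t=s['eef_pos']
for dz in (0,10,20,30,40): print(dz,proj(w,[t+[11,0,dz],t+[-11,0,dz],t+[11,11,dz]]).round().tolist())
E
```

```text
0 [[243.0, 344.0], [263.0, 356.0], [224.0, 333.0]]
13 [[242.0, 338.0], [262.0, 350.0], [223.0, 326.0]]
32 [[241.0, 328.0], [261.0, 339.0], [222.0, 316.0]]
51 [[240.0, 317.0], [261.0, 329.0], [221.0, 306.0]]
0 [[318.0, 257.0], [322.0, 302.0], [293.0, 259.0]]
10 [[318.0, 265.0], [322.0, 312.0], [292.0, 267.0]]
20 [[317.0, 273.0], [322.0, 323.0], [290.0, 276.0]]
30 [[317.0, 283.0], [322.0, 335.0], [288.0, 285.0]]
40 [[317.0, 294.0], [322.0, 348.0], [286.0, 296.0]]
```

The pictures agree that the fingertips sit about 35 mm above the reported TCP. In the start scene view they appear near (263,330) instead of (263,356), and in the wrist view the tip edge is at row 295 instead of 257. I'll open and lower carefully, watching the force.

>>> {"fn": "arm_command", "kwargs": {
  "steps": [0,0,0,0,47,0,0,0,0,47,0,0,0,0,47,0,0,-0.3,0,47,0,0,-0.26,0,47]
}}

```text
time_s: 6.32
eef_pos: [529.1, -262.8, 63.6]
ee_rot: [-0.0, 0.999, -0.044, -0.0]
force: [-0.1, 0.6, -0.3]
grip_width: 0.47
```

>>> {"fn": "arm_command", "kwargs": {
  "steps": [0,0,0,0,47,0,0,0,0,5,0,0,0,0,5,0,0,0,0,5,0,0,0,0,5]
}}

```text
time_s: 6.95
eef_pos: [529.7, -263.1, 65.5]
ee_rot: [0.0, 0.999, -0.044, 0.0]
force: [-0.4, 0.9, 2.6]
grip_width: 0.152
```

>>> {"fn": "arm_command", "kwargs": {
  "steps": [0.018,0.21,0,0,5,0.018,0.21,0,0,5,0.018,0.21,0,0,5,0,0,0,0,5,0,0,0,0,5]
}}

```text
time_s: 7.58
eef_pos: [532.5, -230.2, 65.5]
ee_rot: [-0.001, 0.999, -0.043, 0.0]
force: [0.5, 1.2, 5.9]
grip_width: 0.152
```

```bash
python3 - <<'E'
from h import *
w=capture('wrist'); cv2.imwrite('pics/w5.png',w['frame']); s=sense(); print(s['eef_pos'],s['grip_width'])
v=[538.2,-134.5,-.0866]
print(proj(w,fr(v[:2],v[2],[[55.5,-99,89],[-55.5,-99,89],[26,-64,103],[-26,-64,103]])))
E
```

```text
[ 532.49892452 -230.23257109   65.44641665] 0.15249344687744482
[[328.24358015 168.64315498]
 [327.05916561 422.21431165]
 [228.76258069 258.06618009]
 [237.75470102 384.34803696]]
```

View pics/w5.png

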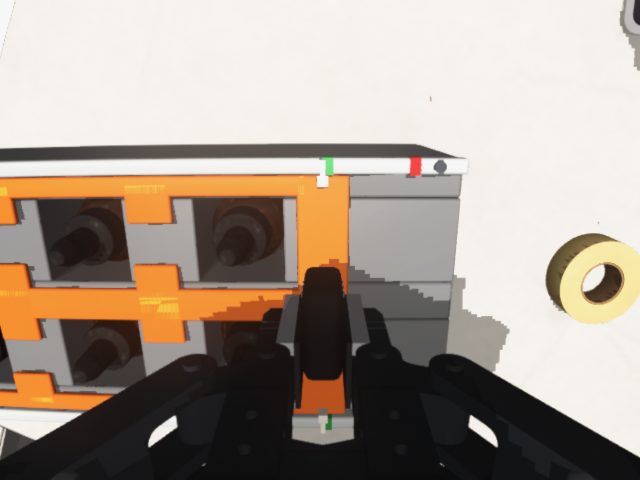

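The plate pointers are at (322,182) and (323,423) px and the green lines at (329,166) and (328,423), about 2 mm past. I'll back off 2 mm, release and rise.

>>> {"fn": "arm_command", "kwargs": {
  "steps": [-0.003,-0.04,0,0,5,0,0,0,0,30,0,0,0,0,30,0,0,0.6,0,30,0,0,0.6,0,30]
}}

```text
time_s: 8.25
eef_pos: [531.7, -233.1, 125.3]
ee_rot: [-0.0, 0.999, -0.044, -0.001]
force: [-0.0, -0.5, 0.3]
grip_width: 0.304
```

```bash
cat >> h.py <<'E'
V=np.array([538.2,-134.5,-.0866])
BL=np.array([[x,y,0] for x in(-26,26) for y in(-64,0,64)],float)
def d(target,yaw=None):
    s=sense(); e=np.array(target)-s['eef_pos']; a=2*np.arctan2(s['ee_rot'][2],s['ee_rot'][1])
    a=(a+np.pi/2)%np.pi-np.pi/2
    print('tcp',s['eef_pos'].round(1),'units',np.round(e/50,3).tolist(),'yaw',round(a,3),'twist5deg',None if yaw is None else round(np.degrees(yaw-a)/5,2))
def caddy():
    p=capture('top'); hsv=cv2.cvtColor(p['frame'],cv2.COLOR_BGR2HSV)
    m=cv2.inRange(hsv,(105,120,30),(128,255,255)); m=cv2.morphologyEx(m,cv2.MORPH_OPEN,np.ones((3,3)))
    n,l,st,c=cv2.connectedComponentsWithStats(m); i=1+np.argmax(st[1:,4])
    return fitmask(p,l==i,CADDY,(496,237,0)),st[i].tolist()
E
python3 - <<'E'
from h import *
for b in (5,4,3,2,1,0):
  o=np.array([np.sign(BL[b,0])*4 if b in(0,3) else 0,0,0]); t=fr(V[:2],V[2],BL[b]+o)[0]; print(b,t.round(1))
t=fr(V[:2],V[2],BL[5])[0]; t[2]=125; d(t,V[2])
print(caddy())
p=capture('top');print(fitmask(p,trace(p,'caddy')[0]['mask'],CADDY,(496,237,0)))
E
```

```text
5 [569.6 -73.    0. ]
4 [ 564.1 -136.7    0. ]
3 [ 562.6 -200.9    0. ]
2 [517.8 -68.5   0. ]
1 [ 512.3 -132.3    0. ]
0 [ 502.8 -195.7    0. ]
tcp [ 531.7 -233.1  125.3] units [0.758, 3.202, -0.006] yaw -0.087 twist5deg 0.01
((array([ 4.95370962e+02,  2.35748473e+02, -1.01984028e-02]), np.float64(0.0810900053874628)), [128, 253, 75, 47, 3119])
(array([4.95483039e+02, 2.36866462e+02, 1.87927699e-02]), np.float64(0.040244135037192486))
```

>>> {"fn": "arm_command", "kwargs": {
  "steps": [0.19,0.8,0,0,30,0.19,0.8,0,0,30,0.19,0.8,0,0,30,0.19,0.8,0,0,30,0,0,0,0,30]
}}

```text
time_s: 9.02
eef_pos: [569.7, -70.9, 123.7]
ee_rot: [-0.001, 0.999, -0.042, -0.001]
force: [0.3, -1.0, 0.2]
grip_width: 0.3
```

>>> {"fn": "arm_command", "kwargs": {
  "steps": [0,0,-0.5,0,30,0,0,-0.5,0,30,0,0,-0.28,0,30,0,0,0,0,30]
}}

```text
time_s: 9.52
eef_pos: [569.4, -73.8, 60.1]
ee_rot: [-0.0, 0.999, -0.044, -0.001]
force: [0.1, 0.5, -0.1]
grip_width: 0.303
```

```bash
python3 - <<'E'
from h import *
t=fr(V[:2],V[2],BL[5])[0]; t[2]=56; d(t,V[2])
w=capture('wrist'); cv2.imwrite('pics/w6.png',w['frame'])
E
```

```text
tcp [569.4 -73.8  60.1] units [0.005, 0.016, -0.082] yaw -0.088 twist5deg 0.01
```

View pics/w6.png

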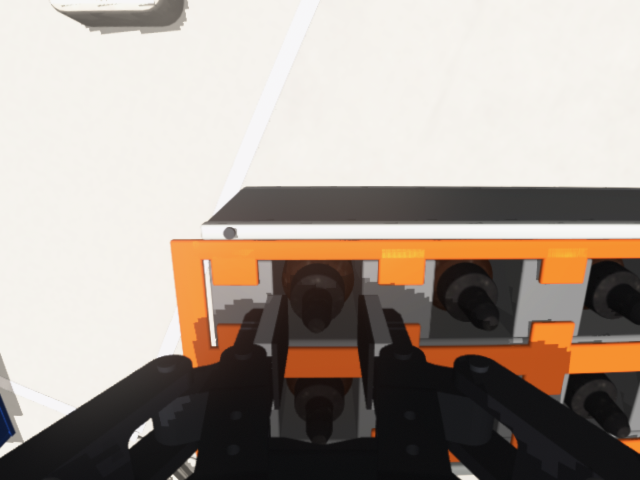

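The bulb is at (318,325) px, between fingers at 287 and 362. I'll lower 4 mm, close and lift.

>>> {"fn": "arm_command", "kwargs": {
  "steps": [0,0,-0.09,0,30,0,0,0,0,5,0,0,0,0,5,0,0,0,0,5],
  "grip_force": 25
}}

```text
time_s: 10.07
eef_pos: [570.1, -73.5, 56.8]
ee_rot: [0.0, 0.999, -0.044, 0.0]
force: [0.3, 0.0, -0.0]
grip_width: 0.09
```

>>> {"fn": "arm_command", "kwargs": {
  "steps": [0,0,0.15,0,5,0,0,0.4,0,5,0,0,0.6,0,5,0,0,0.6,0,5,0,0,0.5,0,5]
}}

```text
time_s: 10.7
eef_pos: [570.2, -73.6, 171.0]
ee_rot: [0.0, 0.999, -0.044, 0.001]
force: [-1.3, 0.3, -0.2]
grip_width: 0.085
```

```bash
cat >> h.py <<'E'
CL=np.array([[x,y,0] for x in(-25,25) for y in(-50,0,50)],float)
E
python3 - <<'E'
from h import *
(c,e),st=caddy(); print(c,e)
t=fr(c[:2],c[2],CL[5])[0]; t[2]=168; print(t); d(t,c[2])
w=capture('wrist'); cv2.imwrite('pics/w7.png',w['frame'])
E
```

```text
[ 4.95370962e+02  2.35748473e+02 -1.01984028e-02] 0.07963017674353934
[520.87957365 285.49091685 168.        ]
tcp [571.4 -73.9 174.2] units [-1.011, 7.188, -0.124] yaw -0.087 twist5deg 0.88
```

View pics/w7.png

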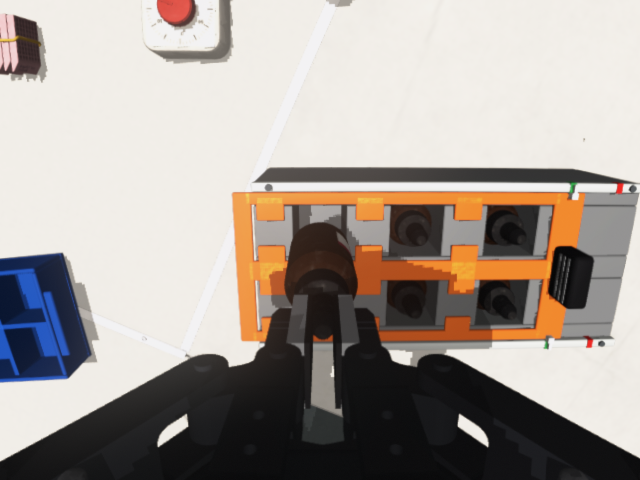

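The bottle is held at about (320,265) px and the plate is still on green. Next is the carry to the caddy.

>>> {"fn": "arm_command", "kwargs": {
  "steps": [-0.126,0.9,0,0.1,5,-0.126,0.9,0,0.1,5,-0.126,0.9,0,0.1,5,-0.126,0.9,0,0.1,5,-0.126,0.9,0,0.1,5]
}}

```text
time_s: 11.42
eef_pos: [537.8, 152.9, 168.3]
ee_rot: [0.0, 1.0, -0.022, -0.001]
force: [0.7, 0.2, -0.9]
grip_width: 0.091
```

>>> {"fn": "arm_command", "kwargs": {
  "steps": [-0.126,0.9,0,0.1,5,-0.126,0.9,0,0.1,5,-0.126,0.9,0,0.1,5,0,0,0,0,5,0,0,0,0,5]
}}

```text
time_s: 12.05
eef_pos: [519.5, 286.0, 168.4]
ee_rot: [0.0, 1.0, -0.009, -0.0]
force: [-0.3, -0.3, -0.3]
grip_width: 0.082
```

```bash
python3 - <<'E'
from h import *
(c,e),st=caddy(); print(c,e)
t=fr(c[:2],c[2],CL[5])[0]; t[2]=60; d(t,c[2])
w=capture('wrist'); cv2.imwrite('pics/w8.png',w['frame']); np.save('w8.npy',w,allow_pickle=True)
print(proj(w,fr(c[:2],c[2],[[a*52,b*77,42] for a,b in((1,1),(1,-1),(-1,-1),(-1,1))])).round())
for dd in trace(w,'caddy')[:1]: print(dd['score'],fitmask(w,dd['mask'],CADDY,(496,237,0)))
E
```

```text
[ 4.95974995e+02  2.36264216e+02 -1.13197266e-02] 0.10385029711227711
tcp [519.7 285.6 168.6] units [0.037, 0.008, -2.172] yaw -0.018 twist5deg 0.08
[[282. 176.]
 [495. 176.]
 [481. 307.]
 [287. 309.]]
0.72 (array([4.95988928e+02, 2.37715189e+02, 6.07910524e-03]), np.float64(0.04754929928112783))
```

View pics/w8.png

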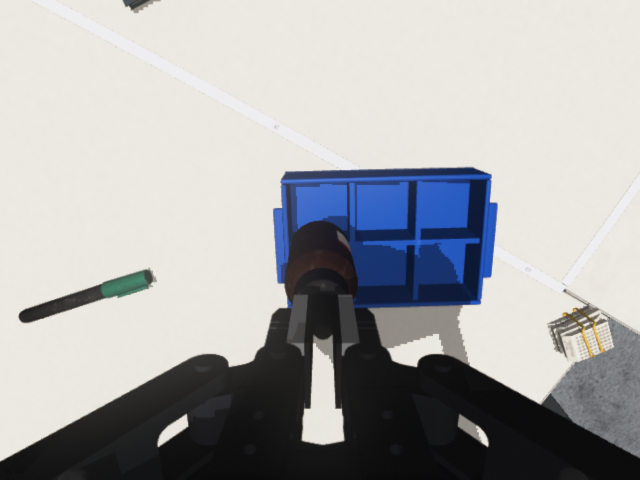

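The caddy rim spans (285–491, 180–304) px, centred with the fit, and the bottle hangs over the left far compartment. I'll lower it.

>>> {"fn": "arm_command", "kwargs": {
  "steps": [0.02,0.02,-0.6,0,5,0,0,-0.6,0,5,0,0,-0.6,0,5,0,0,-0.3,0,5,0,0,-0.14,0,5]
}}

```text
time_s: 12.82
eef_pos: [520.9, 287.1, 56.9]
ee_rot: [0.0, 1.0, -0.009, 0.0]
force: [0.0, -0.4, 0.3]
grip_width: 0.086
```

>>> {"fn": "arm_command", "kwargs": {
  "steps": [0,0,0,0,5,0,0,-0.03,0,5,0,0,0,0,5]
}}

```text
time_s: 13.2
eef_pos: [520.8, 287.6, 56.1]
ee_rot: [-0.0, 1.0, -0.009, 0.0]
force: [-0.1, 0.5, -0.3]
grip_width: 0.084
```

>>> {"fn": "arm_command", "kwargs": {
  "steps": [0,0,-0.03,0,5,0,0,0,0,5]
}}

```text
time_s: 13.45
eef_pos: [520.6, 287.5, 54.1]
ee_rot: [0.0, 1.0, -0.009, -0.0]
force: [-0.3, -0.7, -0.3]
grip_width: 0.086
```

>>> {"fn": "arm_command", "kwargs": {
  "steps": [0,0,-0.03,0,5,0,0,0,0,5]
}}

```text
time_s: 13.7
eef_pos: [521.3, 287.9, 53.6]
ee_rot: [-0.0, 1.0, -0.009, 0.001]
force: [-0.5, 0.9, 6.5]
grip_width: 0.086
```

>>> {"fn": "arm_command", "kwargs": {
  "steps": [0,0,0.02,0,30,0,0,0,0,30,0,0,0.7,0,30,0,0,0.75,0,30,-0.008,-0.89,0,-0.1,30]
}}

```text
time_s: 14.32
eef_pos: [521.4, 244.4, 128.7]
ee_rot: [-0.001, 1.0, -0.012, 0.003]
force: [0.1, -0.9, -0.8]
grip_width: 0.299
```

>>> {"fn": "arm_command", "kwargs": {
  "steps": [-0.008,-0.89,0,-0.1,30,-0.008,-0.89,0,-0.1,30,-0.008,-0.89,0,-0.1,30,-0.008,-0.89,0,-0.1,30,-0.008,-0.89,0,-0.1,30]
}}

```text
time_s: 14.95
eef_pos: [518.0, 19.0, 126.0]
ee_rot: [0.0, 0.999, -0.035, -0.0]
force: [0.2, 1.1, -0.2]
grip_width: 0.3
```

>>> {"fn": "arm_command", "kwargs": {
  "steps": [-0.008,-0.89,0,-0.1,30,-0.008,-0.89,0,-0.1,30,0,0,0,0,30,0,0,0,0,30]
}}

```text
time_s: 15.45
eef_pos: [517.3, -68.1, 125.9]
ee_rot: [-0.0, 0.999, -0.044, -0.0]
force: [0.1, 0.2, 0.4]
grip_width: 0.302
```

```bash
python3 - <<'E'
from h import *
t=fr(V[:2],V[2],BL[2])[0]; t[2]=56; d(t,V[2])
(c,e),st=caddy(); print(c,e)
E
```

```text
tcp [517.3 -68.1 125.9] units [0.011, -0.008, -1.399] yaw -0.087 twist5deg 0.01
[ 4.95694819e+02  2.35210089e+02 -1.27928411e-02] 0.09435175530066042
```

>>> {"fn": "arm_command", "kwargs": {
  "steps": [0,0,-0.6,0,30,0,0,-0.5,0,30,0,0,-0.3,0,30,0,0,0,0,30,0,0,0,0,5]
}}

```text
time_s: 16.12
eef_pos: [518.0, -68.5, 57.0]
ee_rot: [0.0, 0.999, -0.043, 0.001]
force: [0.7, 0.2, -0.7]
grip_width: 0.099
```

>>> {"fn": "arm_command", "kwargs": {
  "steps": [0,0,0,0,5,0,0,0,0,5,0,0,0.15,0,5,0,0,0.5,0,5,0,0,0.6,0,5]
}}

```text
time_s: 16.75
eef_pos: [517.1, -68.5, 119.4]
ee_rot: [-0.0, 0.999, -0.044, -0.0]
force: [0.6, -0.2, 0.1]
grip_width: 0.083
```

>>> {"fn": "arm_command", "kwargs": {
  "steps": [0,0,0.6,0,5,0,0,0.45,0,5,-0.117,0.888,0,0.1,5,-0.117,0.888,0,0.1,5,-0.117,0.888,0,0.1,5]
}}

```text
time_s: 17.38
eef_pos: [499.5, 65.9, 171.6]
ee_rot: [-0.0, 1.0, -0.031, 0.0]
force: [0.3, -0.2, 0.4]
grip_width: 0.079
```

>>> {"fn": "arm_command", "kwargs": {
  "steps": [-0.117,0.888,0,0.1,5,-0.117,0.888,0,0.1,5,-0.117,0.888,0,0.1,5,-0.117,0.888,0,0.1,5,-0.117,0.888,0,0.1,5]
}}

```text
time_s: 18.0
eef_pos: [470.2, 288.1, 171.6]
ee_rot: [0.0, 1.0, -0.009, 0.0]
force: [1.3, -0.5, -0.5]
grip_width: 0.085
```

>>> {"fn": "arm_command", "kwargs": {
  "steps": [0,0,0,0,5]
}}

```text
time_s: 18.12
eef_pos: [469.8, 288.9, 171.2]
ee_rot: [-0.0, 1.0, -0.007, -0.0]
force: [0.1, -1.4, -1.2]
grip_width: 0.084
```

```bash
cat >> h.py <<'E'
def wc():
    w=capture('wrist'); hsv=cv2.cvtColor(w['frame'],cv2.COLOR_BGR2HSV)
    m=cv2.inRange(hsv,(105,120,30),(128,255,255)); n,l,st,c=cv2.connectedComponentsWithStats(m); ok=np.isin(l,[i for i in range(1,n) if st[i,4]>150])
    ys,xs=np.nonzero(ok); im=np.zeros((480,640),np.uint8); cv2.fillConvexPoly(im,cv2.convexHull(np.c_[xs,ys].astype(np.int32)),1)
    return fitmask(w,im,CADDY,(496,237,0)),w
E
python3 - <<'E'
from h import *
(c,e),st=caddy(); print(c,e)
(c2,e),w=wc(); print(c2,e); cv2.imwrite('pics/w9.png',w['frame'])
t=fr([496,236.8],0,CL[2])[0]; t[2]=54; d(t,0)
E
```

```text
[ 4.95466661e+02  2.33008405e+02 -1.21045962e-02] 0.1662989280564291
[4.95866356e+02 2.37418039e+02 4.22966994e-03] 0.019317133551254195
tcp [470.5 286.5 171.2] units [0.01, 0.005, -2.344] yaw -0.017 twist5deg 0.19
```

View pics/w9.png

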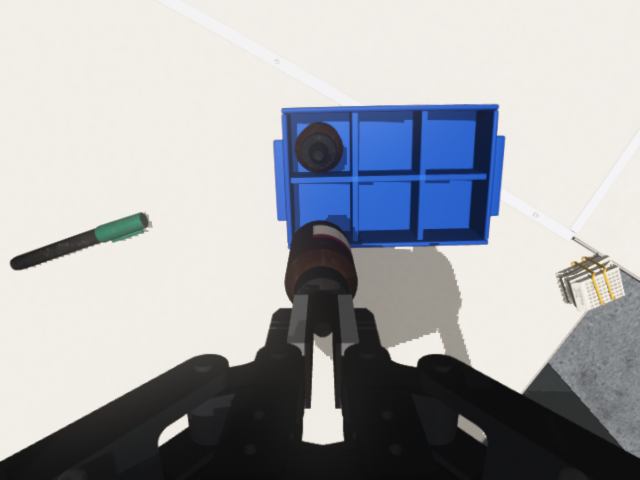

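The first bottle stands at (320,148) px in the far-left compartment, and the caddy fit from the wrist view is good (0.02). I'll place the second.

>>> {"fn": "arm_command", "kwargs": {
  "steps": [0.01,0.005,-0.6,0,5,0,0,-0.6,0,5,0,0,-0.6,0,5,0,0,-0.4,0,5,0,0,-0.12,0,5]
}}

```text
time_s: 18.85
eef_pos: [471.0, 285.7, 54.4]
ee_rot: [0.0, 1.0, -0.01, -0.001]
force: [-0.5, -0.6, -0.7]
grip_width: 0.088
```

>>> {"fn": "arm_command", "kwargs": {
  "steps": [0,0,-0.03,0,5,0,0,0,0,5]
}}

```text
time_s: 19.1
eef_pos: [471.6, 286.8, 54.4]
ee_rot: [-0.0, 1.0, -0.009, 0.001]
force: [1.2, 0.8, 0.1]
grip_width: 0.084
```

>>> {"fn": "arm_command", "kwargs": {
  "steps": [0,0,-0.02,0,5,0,0,0,0,30,0,0,0,0,30,0,0,0.7,0,30,0,0,0.75,0,30]
}}

```text
time_s: 19.73
eef_pos: [470.8, 286.8, 125.7]
ee_rot: [0.0, 1.0, -0.009, -0.001]
force: [-0.4, -0.0, 1.0]
grip_width: 0.298
```

>>> {"fn": "arm_command", "kwargs": {
  "steps": [0.186,-0.847,0,-0.08,30,0.186,-0.847,0,-0.08,30,0.186,-0.847,0,-0.08,30,0.186,-0.847,0,-0.08,30,0.186,-0.847,0,-0.08,30]
}}

```text
time_s: 20.35
eef_pos: [517.7, 73.8, 125.1]
ee_rot: [0.0, 1.0, -0.026, 0.0]
force: [0.2, 0.2, 0.5]
grip_width: 0.303
```

>>> {"fn": "arm_command", "kwargs": {
  "steps": [0.186,-0.847,0,-0.08,30,0.186,-0.847,0,-0.08,30,0.186,-0.847,0,-0.08,30,0.186,-0.847,0,-0.08,30,0.186,-0.847,0,-0.08,30]
}}

```text
time_s: 20.98
eef_pos: [564.2, -138.0, 125.1]
ee_rot: [-0.0, 0.999, -0.044, -0.0]
force: [0.5, 0.3, -0.8]
grip_width: 0.3
```

>>> {"fn": "arm_command", "kwargs": {
  "steps": [0,0,0,0,30,0,0,0,0,30]
}}

```text
time_s: 21.22
eef_pos: [563.9, -135.9, 124.9]
ee_rot: [-0.0, 0.999, -0.044, -0.0]
force: [-1.5, 0.1, 0.0]
grip_width: 0.297
```

```bash
python3 - <<'E'
from h import *
t=fr(V[:2],V[2],BL[4])[0]; t[2]=56; d(t,V[2])
E
```

```text
tcp [ 563.9 -135.9  124.9] units [0.004, -0.016, -1.378] yaw -0.087 twist5deg 0.01
```

>>> {"fn": "arm_command", "kwargs": {
  "steps": [0,-0.01,-0.6,0,30,0,0,-0.5,0,30,0,0,-0.28,0,30,0,0,0,0,30,0,0,0,0,5]
}}

```text
time_s: 21.85
eef_pos: [564.7, -137.0, 57.2]
ee_rot: [0.0, 0.999, -0.043, 0.001]
force: [0.2, -0.4, -0.0]
grip_width: 0.101
```

>>> {"fn": "arm_command", "kwargs": {
  "steps": [0,0,0,0,5,0,0,0,0,5,0,0,0.15,0,5,0,0,0.5,0,5,0,0,0.6,0,5]
}}

```text
time_s: 22.48
eef_pos: [563.7, -137.0, 119.2]
ee_rot: [-0.0, 0.999, -0.044, -0.001]
force: [0.8, -0.4, -0.3]
grip_width: 0.081
```

>>> {"fn": "arm_command", "kwargs": {
  "steps": [0,0,0.6,0,5,0,0,0.45,0,5,-0.096,0.831,0,0.09,5,-0.096,0.831,0,0.09,5,-0.096,0.831,0,0.09,5]
}}

```text
time_s: 23.1
eef_pos: [549.3, -11.3, 171.4]
ee_rot: [0.0, 0.999, -0.032, -0.0]
force: [1.0, -1.1, -0.5]
grip_width: 0.083
```

>>> {"fn": "arm_command", "kwargs": {
  "steps": [-0.096,0.831,0,0.09,5,-0.096,0.831,0,0.09,5,-0.096,0.831,0,0.09,5,-0.096,0.831,0,0.09,5,-0.096,0.831,0,0.09,5]
}}

```text
time_s: 23.72
eef_pos: [525.4, 196.6, 171.5]
ee_rot: [0.0, 1.0, -0.012, 0.0]
force: [-0.1, 0.0, -0.2]
grip_width: 0.083
```

>>> {"fn": "arm_command", "kwargs": {
  "steps": [-0.096,0.831,0,0.09,5,0,0,0,0,5,0,0,0,0,5]
}}

```text
time_s: 24.1
eef_pos: [520.9, 236.4, 171.2]
ee_rot: [0.0, 1.0, -0.008, -0.0]
force: [-0.3, 0.4, -0.5]
grip_width: 0.082
```

```bash
python3 - <<'E'
from h import *
(c2,e),w=wc(); print(c2,e); cv2.imwrite('pics/w10.png',w['frame'])
t=fr(c2[:2],c2[2],CL[4])[0]; t[2]=54; d(t,0)
E
```

```text
[4.93288417e+02 2.37087092e+02 1.76893555e-02] 0.051612739810747654
tcp [521.1 236.  171.2] units [-0.056, 0.03, -2.344] yaw -0.018 twist5deg 0.2
```

>>> {"fn": "arm_command", "kwargs": {
  "steps": [0,0.02,-0.6,0,5,0,0,-0.6,0,5,0,0,-0.6,0,5,0,0,-0.4,0,5,0,0,-0.14,0,5]
}}

```text
time_s: 24.78
eef_pos: [520.9, 236.9, 53.6]
ee_rot: [0.0, 1.0, -0.009, -0.001]
force: [-1.7, 0.5, 26.4]
grip_width: 0.08
```

>>> {"fn": "arm_command", "kwargs": {
  "steps": [0,0,-0.03,0,5,0,0,0,0,5]
}}

```text
time_s: 25.02
eef_pos: [522.0, 237.4, 54.0]
ee_rot: [-0.0, 1.0, -0.009, 0.001]
force: [-0.5, -0.0, 5.3]
grip_width: 0.082
```

>>> {"fn": "arm_command", "kwargs": {
  "steps": [0,0,0.02,0,30,0,0,0,0,30,0,0,0.7,0,30,0,0,0.75,0,30,0,0,0,0,30]
}}

```text
time_s: 25.65
eef_pos: [522.3, 238.2, 128.8]
ee_rot: [-0.001, 1.0, -0.008, 0.003]
force: [0.4, 0.3, -0.6]
grip_width: 0.297
```

>>> {"fn": "arm_command", "kwargs": {
  "steps": [-0.019,-0.821,0,-0.09,30,-0.019,-0.821,0,-0.09,30,-0.019,-0.821,0,-0.09,30,-0.019,-0.821,0,-0.09,30,-0.019,-0.821,0,-0.09,30]
}}

```text
time_s: 26.28
eef_pos: [515.5, 31.4, 125.1]
ee_rot: [-0.0, 1.0, -0.028, -0.001]
force: [0.4, 0.1, 0.0]
grip_width: 0.3
```

>>> {"fn": "arm_command", "kwargs": {
  "steps": [-0.019,-0.821,0,-0.09,30,-0.019,-0.821,0,-0.09,30,-0.019,-0.821,0,-0.09,30,-0.019,-0.821,0,-0.09,30,0,0,0,0,30]
}}

```text
time_s: 26.9
eef_pos: [511.7, -133.6, 125.0]
ee_rot: [-0.0, 0.999, -0.045, -0.001]
force: [-1.2, 0.5, -0.5]
grip_width: 0.301
```

>>> {"fn": "arm_command", "kwargs": {
  "steps": [0,0,0,0,30]
}}

```text
time_s: 27.02
eef_pos: [512.0, -130.9, 125.4]
ee_rot: [-0.0, 0.999, -0.044, -0.001]
force: [-0.4, 0.9, -0.7]
grip_width: 0.302
```

```bash
python3 - <<'E'
from h import *
t=fr(V[:2],V[2],BL[1])[0]; t[2]=56; d(t,V[2])
E
```

```text
tcp [ 512.  -130.9  125.4] units [0.006, -0.026, -1.387] yaw -0.087 twist5deg 0.01
```

>>> {"fn": "arm_command", "kwargs": {
  "steps": [0,-0.02,-0.6,0,30,0,0,-0.5,0,30,0,0,-0.28,0,30,0,0,0,0,30,0,0,0,0,5]
}}

```text
time_s: 27.65
eef_pos: [512.9, -132.5, 58.0]
ee_rot: [0.0, 0.999, -0.043, 0.001]
force: [1.0, 0.0, -0.3]
grip_width: 0.102
```

>>> {"fn": "arm_command", "kwargs": {
  "steps": [0,0,0,0,5,0,0,0,0,5,0,0,0.15,0,5,0,0,0.5,0,5,0,0,0.6,0,5]
}}

```text
time_s: 28.28
eef_pos: [512.1, -132.5, 120.4]
ee_rot: [-0.0, 0.999, -0.044, -0.0]
force: [0.2, -0.5, 0.1]
grip_width: 0.074
```

>>> {"fn": "arm_command", "kwargs": {
  "steps": [0,0,0.6,0,5,0,0,0.45,0,5,-0.091,0.821,0,0.09,5,-0.091,0.821,0,0.09,5,-0.091,0.821,0,0.09,5]
}}

```text
time_s: 28.9
eef_pos: [498.4, -8.4, 172.6]
ee_rot: [0.0, 0.999, -0.032, 0.0]
force: [0.7, 0.3, -0.8]
grip_width: 0.074
```

>>> {"fn": "arm_command", "kwargs": {
  "steps": [-0.091,0.821,0,0.09,5,-0.091,0.821,0,0.09,5,-0.091,0.821,0,0.09,5,-0.091,0.821,0,0.09,5,-0.091,0.821,0,0.09,5]
}}

```text
time_s: 29.52
eef_pos: [475.7, 197.0, 172.6]
ee_rot: [0.0, 1.0, -0.012, 0.0]
force: [-0.3, -0.4, 0.0]
grip_width: 0.076
```

>>> {"fn": "arm_command", "kwargs": {
  "steps": [-0.091,0.821,0,0.09,5,0,0,0,0,5,0,0,0,0,5]
}}

```text
time_s: 29.9
eef_pos: [471.5, 236.5, 172.3]
ee_rot: [0.0, 1.0, -0.008, 0.0]
force: [1.4, 0.1, -1.3]
grip_width: 0.075
```

```bash
python3 - <<'E'
from h import *
(c2,e),w=wc(); print(c2,e); cv2.imwrite('pics/w11.png',w['frame'])
t=fr(c2[:2],c2[2],CL[1])[0]; t[2]=54; d(t,0)
E
```

```text
[4.95984730e+02 2.37205072e+02 3.30040806e-03] 0.01929514032292956
tcp [471.6 236.1 172.2] units [-0.012, 0.02, -2.365] yaw -0.017 twist5deg 0.2
```

View pics/w11.png

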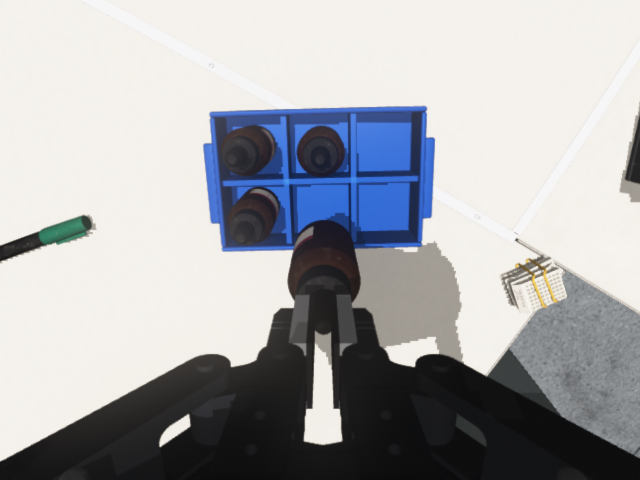

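Three bottles stand upright at (247,150), (321,150) and (253,215) px, and the caddy hasn't moved. I'll place the fourth.

>>> {"fn": "arm_command", "kwargs": {
  "steps": [0,0.02,-0.6,0,5,0,0,-0.6,0,5,0,0,-0.6,0,5,0,0,-0.4,0,5,0,0,-0.13,0,5]
}}

```text
time_s: 30.58
eef_pos: [471.3, 236.9, 54.8]
ee_rot: [0.0, 1.0, -0.009, -0.001]
force: [-1.6, 0.1, -0.6]
grip_width: 0.067
```

>>> {"fn": "arm_command", "kwargs": {
  "steps": [0,0,-0.02,0,5,0,0,0,0,5]
}}

```text
time_s: 30.82
eef_pos: [471.9, 237.8, 55.3]
ee_rot: [-0.0, 1.0, -0.008, 0.001]
force: [-0.0, -0.2, 0.3]
grip_width: 0.072
```

>>> {"fn": "arm_command", "kwargs": {
  "steps": [0,0,-0.03,0,5,0,0,0,0,30,0,0,0,0,30,0,0,0.7,0,30,0,0,0.75,0,30]
}}

```text
time_s: 31.45
eef_pos: [471.0, 237.8, 126.2]
ee_rot: [0.0, 1.0, -0.008, -0.001]
force: [0.8, 0.2, 0.3]
grip_width: 0.3
```

>>> {"fn": "arm_command", "kwargs": {
  "steps": [0.182,-0.877,0,-0.08,25,0.182,-0.877,0,-0.08,25,0.182,-0.877,0,-0.08,25,0.182,-0.877,0,-0.08,25,0.182,-0.877,0,-0.08,25]
}}

```text
time_s: 32.08
eef_pos: [517.0, 17.2, 125.6]
ee_rot: [-0.0, 1.0, -0.026, -0.0]
force: [2.1, 0.4, 0.5]
grip_width: 0.248
```

>>> {"fn": "arm_command", "kwargs": {
  "steps": [0.182,-0.877,0,-0.08,25,0.182,-0.877,0,-0.08,25,0.182,-0.877,0,-0.08,25,0.182,-0.877,0,-0.08,25,0.182,-0.877,0,-0.08,25]
}}

```text
time_s: 32.7
eef_pos: [562.5, -202.0, 125.5]
ee_rot: [-0.0, 0.999, -0.043, -0.0]
force: [0.8, 0.9, 0.3]
grip_width: 0.248
```

>>> {"fn": "arm_command", "kwargs": {
  "steps": [0,0,0,0,25,0,0,0,0,25]
}}

```text
time_s: 32.95
eef_pos: [562.2, -200.0, 125.4]
ee_rot: [-0.0, 0.999, -0.043, -0.0]
force: [0.9, -0.2, -0.6]
grip_width: 0.248
```

```bash
python3 - <<'E'
from h import *
t=fr(V[:2],V[2],BL[3]+[4,0,0])[0]; t[2]=56; d(t,V[2])
E
```

```text
tcp [ 562.2 -200.   125.4] units [0.007, -0.018, -1.387] yaw -0.086 twist5deg -0.0
```

>>> {"fn": "arm_command", "kwargs": {
  "steps": [0,-0.018,-0.6,0,25,0,0,-0.5,0,25,0,0,-0.28,0,25,0,0,0,0,25,0,0,0,0,5]
}}

```text
time_s: 33.58
eef_pos: [563.0, -201.5, 57.7]
ee_rot: [0.0, 0.999, -0.043, 0.001]
force: [-0.0, -0.5, -1.1]
grip_width: 0.08
```

>>> {"fn": "arm_command", "kwargs": {
  "steps": [0,0,0,0,5,0,0,0,0,5,0,0,0.15,0,5,0,0,0.5,0,5,0,0,0.6,0,5]
}}

```text
time_s: 34.2
eef_pos: [562.1, -201.5, 119.9]
ee_rot: [-0.0, 0.999, -0.043, -0.0]
force: [1.5, -0.5, -1.0]
grip_width: 0.079
```

>>> {"fn": "arm_command", "kwargs": {
  "steps": [0,0,0.6,0,5,0,0,0.45,0,5,-0.083,0.862,0,0.09,5,-0.083,0.862,0,0.09,5,-0.083,0.862,0,0.09,5]
}}

```text
time_s: 34.83
eef_pos: [549.7, -71.1, 172.1]
ee_rot: [0.0, 1.0, -0.032, 0.0]
force: [-0.2, 0.7, -0.5]
grip_width: 0.074
```

>>> {"fn": "arm_command", "kwargs": {
  "steps": [-0.083,0.862,0,0.09,5,-0.083,0.862,0,0.09,5,-0.083,0.862,0,0.09,5,-0.083,0.862,0,0.09,5,-0.083,0.862,0,0.09,5]
}}

```text
time_s: 35.45
eef_pos: [529.0, 144.5, 172.1]
ee_rot: [0.0, 1.0, -0.012, 0.0]
force: [-0.9, -0.2, -0.1]
grip_width: 0.076
```

>>> {"fn": "arm_command", "kwargs": {
  "steps": [-0.083,0.862,0,0.09,5,0,0,0,0,5,0,0,0,0,5]
}}

```text
time_s: 35.83
eef_pos: [525.2, 185.9, 171.8]
ee_rot: [0.0, 1.0, -0.008, 0.0]
force: [0.4, 0.9, -0.3]
grip_width: 0.077
```

```bash
python3 - <<'E'
from h import *
(c2,e),w=wc(); print(c2,e); cv2.imwrite('pics/w12.png',w['frame'])
t=fr(c2[:2],c2[2],CL[3]+[4,0,0])[0]; t[2]=54; d(t,0)
E
```

```text
[4.93556452e+02 2.36372242e+02 1.65035382e-02] 0.11042802159481313
tcp [525.3 185.6 171.8] units [-0.038, 0.026, -2.356] yaw -0.017 twist5deg 0.19
```

View pics/w12.png

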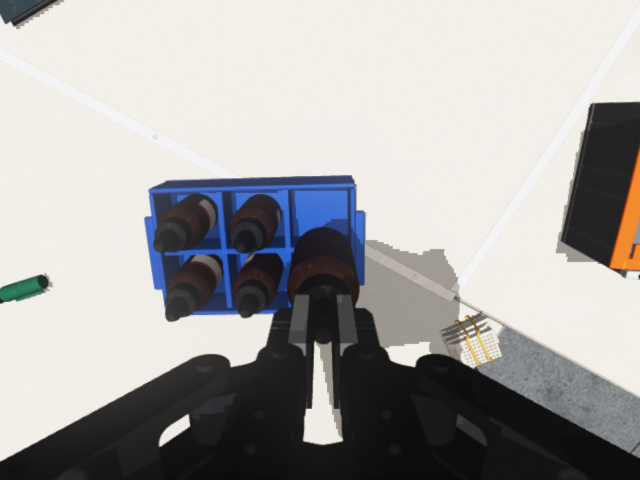

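Four bottles are standing and the fifth hangs over the right far compartment. I'll lower it.

>>> {"fn": "arm_command", "kwargs": {
  "steps": [0,0.03,-0.6,0,5,0,0,-0.6,0,5,0,0,-0.6,0,5,0,0,-0.4,0,5,0,0,-0.12,0,5]
}}

```text
time_s: 36.5
eef_pos: [524.8, 186.8, 54.7]
ee_rot: [0.0, 1.0, -0.009, -0.001]
force: [0.3, 0.5, -0.4]
grip_width: 0.074
```

>>> {"fn": "arm_command", "kwargs": {
  "steps": [0,0,-0.02,0,5,0,0,-0.02,0,5,0,0,0,0,5]
}}

```text
time_s: 36.88
eef_pos: [525.5, 187.9, 54.3]
ee_rot: [-0.0, 1.0, -0.008, 0.001]
force: [-0.3, 0.3, 0.8]
grip_width: 0.078
```

>>> {"fn": "arm_command", "kwargs": {
  "steps": [0,0,-0.01,0,5,0,0,0,0,30,0,0,0,0,30,0,0,0.7,0,30,0,0,0.75,0,30]
}}

```text
time_s: 37.5
eef_pos: [524.7, 187.8, 126.1]
ee_rot: [0.0, 1.0, -0.008, -0.001]
force: [0.4, -0.5, 0.3]
grip_width: 0.302
```

>>> {"fn": "arm_command", "kwargs": {
  "steps": [-0.05,-0.851,0,-0.09,25,-0.05,-0.851,0,-0.09,25,-0.05,-0.851,0,-0.09,25,-0.05,-0.851,0,-0.09,25,-0.05,-0.851,0,-0.09,25]
}}

```text
time_s: 38.12
eef_pos: [512.3, -26.2, 125.6]
ee_rot: [-0.0, 1.0, -0.028, -0.0]
force: [0.1, 0.0, -0.4]
grip_width: 0.25
```

>>> {"fn": "arm_command", "kwargs": {
  "steps": [-0.05,-0.851,0,-0.09,25,-0.05,-0.851,0,-0.09,25,-0.05,-0.851,0,-0.09,25,-0.05,-0.851,0,-0.09,25,0,0,0,0,25]
}}

```text
time_s: 38.75
eef_pos: [502.1, -197.3, 125.2]
ee_rot: [0.0, 0.999, -0.045, -0.0]
force: [0.0, -0.2, -0.4]
grip_width: 0.252
```

>>> {"fn": "arm_command", "kwargs": {
  "steps": [0,0,0,0,25]
}}

```text
time_s: 38.88
eef_pos: [502.5, -194.4, 125.4]
ee_rot: [-0.0, 0.999, -0.043, -0.0]
force: [-0.0, 0.3, 0.6]
grip_width: 0.251
```

```bash
python3 - <<'E'
from h import *
t=fr(V[:2],V[2],BL[0]+[-4,0,0])[0]; t[2]=56; d(t,V[2])
E
```

```text
tcp [ 502.5 -194.4  125.4] units [0.007, -0.025, -1.388] yaw -0.086 twist5deg -0.0
```

>>> {"fn": "arm_command", "kwargs": {
  "steps": [0,-0.02,-0.6,0,25,0,0,-0.5,0,25,0,0,-0.28,0,25,0,0,0,0,25,0,0,0,0,5]
}}

```text
time_s: 39.5
eef_pos: [503.1, -196.1, 57.5]
ee_rot: [0.0, 0.999, -0.043, 0.001]
force: [0.2, -0.2, -1.2]
grip_width: 0.084
```

>>> {"fn": "arm_command", "kwargs": {
  "steps": [0,0,0,0,5,0,0,0,0,5,0,0,0.15,0,5,0,0,0.5,0,5,0,0,0.6,0,5]
}}

```text
time_s: 40.12
eef_pos: [502.3, -196.0, 120.0]
ee_rot: [-0.0, 0.999, -0.043, -0.0]
force: [-0.1, -0.1, -0.7]
grip_width: 0.084
```

>>> {"fn": "arm_command", "kwargs": {
  "steps": [0,0,0.6,0,5,0,0,0.45,0,5,-0.079,0.851,0,0.09,5,-0.079,0.851,0,0.09,5,-0.079,0.851,0,0.09,5]
}}

```text
time_s: 40.75
eef_pos: [490.4, -67.2, 172.1]
ee_rot: [0.0, 1.0, -0.032, 0.0]
force: [0.9, 0.5, -0.6]
grip_width: 0.082
```

>>> {"fn": "arm_command", "kwargs": {
  "steps": [-0.079,0.851,0,0.09,5,-0.079,0.851,0,0.09,5,-0.079,0.851,0,0.09,5,-0.079,0.851,0,0.09,5,-0.079,0.851,0,0.09,5]
}}

```text
time_s: 41.38
eef_pos: [470.7, 145.7, 172.1]
ee_rot: [0.0, 1.0, -0.012, 0.0]
force: [0.2, 0.2, -1.5]
grip_width: 0.083
```

>>> {"fn": "arm_command", "kwargs": {
  "steps": [-0.079,0.851,0,0.09,5,0,0,0,0,5,0,0,0,0,5]
}}

```text
time_s: 41.75
eef_pos: [467.1, 186.5, 171.8]
ee_rot: [0.0, 1.0, -0.008, 0.0]
force: [-0.6, 0.7, -1.1]
grip_width: 0.082
```

```bash
python3 - <<'E'
from h import *
(c2,e),w=wc(); print(c2,e); cv2.imwrite('pics/w13.png',w['frame'])
t=fr(c2[:2],c2[2],CL[0]+[-4,0,0])[0]; t[2]=54; d(t,0)
E
```

```text
[4.95890435e+02 2.36358165e+02 7.43096913e-03] 0.02276075542669065
tcp [467.2 186.2 171.8] units [0.002, -0.001, -2.355] yaw -0.017 twist5deg 0.19
```

>>> {"fn": "arm_command", "kwargs": {
  "steps": [0,0.01,-0.6,0,5,0,0,-0.6,0,5,0,0,-0.6,0,5,0,0,-0.4,0,5,0,0,-0.12,0,5]
}}

```text
time_s: 42.42
eef_pos: [466.8, 186.4, 54.8]
ee_rot: [0.0, 1.0, -0.009, -0.001]
force: [-0.4, -0.2, -0.1]
grip_width: 0.082
```

>>> {"fn": "arm_command", "kwargs": {
  "steps": [0,0,-0.02,0,5,0,0,-0.02,0,5,0,0,0,0,5]
}}

```text
time_s: 42.8
eef_pos: [467.5, 187.5, 54.3]
ee_rot: [-0.0, 1.0, -0.008, 0.001]
force: [-0.3, 0.2, 2.4]
grip_width: 0.084
```

>>> {"fn": "arm_command", "kwargs": {
  "steps": [0,0,-0.01,0,5,0,0,0,0,30,0,0,0,0,30,0,0,0.7,0,30,0,0,0.75,0,30]
}}

```text
time_s: 43.42
eef_pos: [466.6, 187.3, 126.1]
ee_rot: [0.0, 1.0, -0.008, -0.001]
force: [-0.6, 0.2, -0.5]
grip_width: 0.298
```

>>> {"fn": "arm_command", "kwargs": {
  "steps": [0,-0.839,0.4,-0.08,47,0.129,-0.839,0,-0.08,47,0,0,0,0,47]
}}

```text
time_s: 43.8
eef_pos: [473.8, 101.5, 145.7]
ee_rot: [0.0, 1.0, -0.016, 0.0]
force: [0.4, 0.4, -0.9]
grip_width: 0.472
```

```bash
python3 - <<'E'
from h import *
(c2,e),w=wc(); print(c2,e); cv2.imwrite('pics/w14.png',w['frame'])
for dd in trace(w,'bottle0'): print(dd['score'],dd['mask'].sum(),np.argwhere(dd['mask']).mean(0)[::-1].round())
s=sense(); print(s['eef_pos'])
E
```

```text
[4.95738180e+02 2.37770042e+02 1.39276341e-02] 0.035234872448480115
0.89 3197 [195. 231.]
0.88 3395 [ 39. 167.]
0.78 3182 [188. 157.]
0.74 3709 [ 53. 239.]
0.69 3506 [125. 233.]
0.59 3577 [114. 166.]
0.26 1805 [380. 298.]
[473.32843614 103.51781431 145.4369126 ]
```

View pics/w14.png

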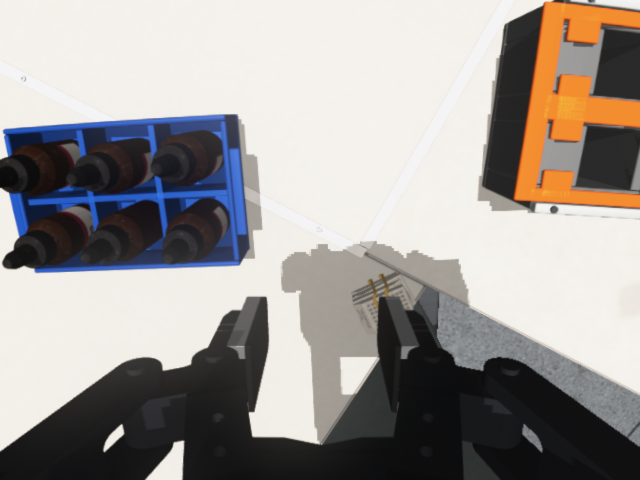

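All six bottles stand upright, one to a compartment, with bases between x = 5 and 240 px. Next I return to the plate grip.

>>> {"fn": "arm_command", "kwargs": {
  "steps": [0.145,-0.837,0,-0.08,47,0.145,-0.837,0,-0.08,47,0.145,-0.837,0,-0.08,47,0.145,-0.837,0,-0.08,47,0.145,-0.837,0,-0.08,47]
}}

```text
time_s: 44.52
eef_pos: [510.0, -106.0, 145.4]
ee_rot: [-0.0, 0.999, -0.032, -0.0]
force: [0.8, 0.6, 0.1]
grip_width: 0.469
```

>>> {"fn": "arm_command", "kwargs": {
  "steps": [0.145,-0.837,0,-0.08,47,0.145,-0.837,0,-0.08,47,0.145,-0.837,0,-0.08,47,0,0,0,0,47,0,0,0,0,47]
}}

```text
time_s: 45.15
eef_pos: [531.6, -230.0, 145.2]
ee_rot: [-0.0, 0.999, -0.042, -0.0]
force: [-0.5, -0.4, -0.7]
grip_width: 0.469
```

```bash
python3 - <<'E'
from h import *
d([531.7,-232.5,65],V[2])
E
```

```text
tcp [ 531.6 -230.   145.2] units [0.001, -0.051, -1.604] yaw -0.084 twist5deg -0.03
```

>>> {"fn": "arm_command", "kwargs": {
  "steps": [0,-0.05,-0.6,0,47,0,0,-0.6,0,47,0,0,-0.4,0,47,0,0,0,0,47,0,0,0,0,5]
}}

```text
time_s: 45.78
eef_pos: [532.1, -233.3, 66.7]
ee_rot: [0.0, 0.999, -0.042, 0.001]
force: [1.0, -0.3, 0.0]
grip_width: 0.27
```

>>> {"fn": "arm_command", "kwargs": {
  "steps": [0,0,0,0,5,0,0,0,0,5,-0.018,-0.2,0,0,5,-0.018,-0.2,0,0,5,-0.016,-0.18,0,0,5]
}}

```text
time_s: 46.4
eef_pos: [529.6, -263.3, 66.9]
ee_rot: [0.0, 0.999, -0.043, 0.001]
force: [0.5, 1.5, 5.6]
grip_width: 0.15
```

>>> {"fn": "arm_command", "kwargs": {
  "steps": [0,0,0,0,5,-0.003,-0.04,0,0,5,0,0,0,0,5]
}}

```text
time_s: 46.78
eef_pos: [529.5, -264.1, 66.8]
ee_rot: [-0.0, 0.999, -0.043, 0.001]
force: [1.3, 6.8, 7.5]
grip_width: 0.152
```

>>> {"fn": "arm_command", "kwargs": {
  "steps": [-0.002,-0.03,0,0,5,0,0,0,0,5]
}}

```text
time_s: 47.02
eef_pos: [529.5, -264.1, 66.8]
ee_rot: [-0.002, 0.999, -0.043, 0.001]
force: [1.2, 13.5, 10.1]
grip_width: 0.157
```

At the stop: the force is rising with no motion. I'll relax, release, rise and check.

>>> {"fn": "arm_command", "kwargs": {
  "steps": [0.003,0.04,0,0,5,0,0,0,0,35,0,0,0,0,35,0,0,0.5,0,35,0,0,0.7,0,35]
}}

```text
time_s: 47.65
eef_pos: [528.2, -264.1, 125.4]
ee_rot: [-0.001, 0.999, -0.043, -0.001]
force: [0.6, -0.5, -0.2]
grip_width: 0.349
```

>>> {"fn": "arm_command", "kwargs": {
  "steps": [0,0,0.6,0,47,0,0,0,0,47,0,0,0,0,47]
}}

```text
time_s: 48.02
eef_pos: [528.4, -264.2, 154.6]
ee_rot: [-0.0, 0.999, -0.043, -0.001]
force: [0.6, 0.3, 0.2]
grip_width: 0.469
```

```bash
python3 - <<'E'
from h import *
w=capture('wrist'); t=capture('top'); v=V
cv2.imwrite('pics/fin.png',np.vstack([cv2.resize(w['frame'][80:360,:420],(640,427)),t['frame'][220:310,80:420].repeat(1,0)[:, :340] if 0 else cv2.resize(t['frame'][220:310,80:420],(640,169))]))
E
```

```text
(no output)
```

View pics/fin.png

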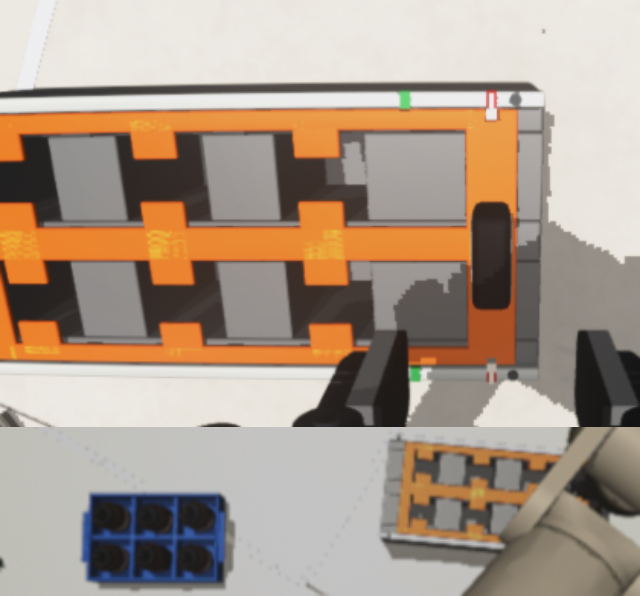

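The pointers are on red at (491,105) and (491,372), the rack is empty, and all six bottles are upright in the caddy. I hand in.

```bash
python3 -c "
from rig import *
print(finish_job())"
```

```text
the job is handed in; nothing more can be done
None
```

I finished the job and handed it in after about 48 s of the 210 s allowed; the hand-in reports no verdict. I slid the plate to the green lines, moved all six bottles into the caddy (one to a compartment), and pushed the plate back to its home stop.

**Last checks:**
- **Plate:** both pointers are on the red lines. Against the stop the force rose to 13.5 N with no further motion.
- **Bottles:** the last wrist and top views show the block empty and all six bottles upright in the caddy.
- **Robot:** it was clear of everything, holding still above the block.
- **Bystanders:** I never went near any of them on purpose, but I did not measure their positions again at the end.

**What disagreed or went wrong:**
- **Fingertip height:** the fingertips sit about 35 mm above the reported TCP. My first try at the plate grip closed on air above it. I corrected every later height for this, and contact with the caddy floor confirmed it.
- **Plate overshoot:** the first slide went about 2 mm past green, so I backed it off.
- **Placing force:** the third bottle pressed on the caddy floor with 26 N for a moment. It stood upright afterwards.
- **Caddy knock:** none of my caddy measurements showed it being knocked aside. The colour-based fits with a bottle hanging over the caddy were poor, so for those I relied on the unobstructed ones.
- **Picture budget:** I viewed 17 pictures against the budget of 14, one past the one or two extra allowed.

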